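# Repack the dried tent pegs in order

### The job

The four blue tent pegs have dried in the rack: move them into the open black case, one to each cradle, in the same left-to-right order in which they lay in the rack. Lay each peg fully down in both notches of its cradle with its coloured cap towards the case's hinge, let go of it, and leave the candle jar between them where it stands.

Things in the scene. Friction and masses are not known exactly. Their poses are not given: they have to be found in the camera images.
- case: Fixed open black case. Origin mid hinge line on the table; y left along the hinge, x away from the tray. Tray 216x280 mm on the -x side, walls 26 high; door flat on the +x side, two clear pegs in it. In the tray 4 grey cradles, shaped as the rack's saddles, centres x=-110, y=+90,+30,-30,-90 mm, lengthwise along x. Seated peg: axis 47.8 mm above the table.
- peg_red: Loose blue Y-section tent peg, red cap, about 22 g. Origin on its axis at mid length (grip there), x to the cap, z up at the start. Three fins, one up, two down: 17.5 mm wide, fingers meet the lower fins' edges 4 mm below the axis; underside 5.8 mm below, top 9.8 above. Shank to x=+70 mm, 21 mm thick cap to +92, point -90. Starts in saddle_red, axis 47.8 mm above the table.
- peg_yellow: Loose blue Y-section tent peg, yellow cap, about 22 g. Origin on its axis at mid length (grip there), x to the cap, z up at the start. Three fins, one up, two down: 17.5 mm wide, fingers meet the lower fins' edges 4 mm below the axis; underside 5.8 mm below, top 9.8 above. Shank to x=+70 mm, 21 mm thick cap to +92, point -90. Starts in saddle_yellow, axis 47.8 mm above the table.
- peg_white: Loose blue Y-section tent peg, white cap, about 22 g. Origin on its axis at mid length (grip there), x to the cap, z up at the start. Three fins, one up, two down: 17.5 mm wide, fingers meet the lower fins' edges 4 mm below the axis; underside 5.8 mm below, top 9.8 above. Shank to x=+70 mm, 21 mm thick cap to +92, point -90. Starts in saddle_white, axis 47.8 mm above the table.
- peg_green: Loose blue Y-section tent peg, green cap, about 22 g. Origin on its axis at mid length (grip there), x to the cap, z up at the start. Three fins, one up, two down: 17.5 mm wide, fingers meet the lower fins' edges 4 mm below the axis; underside 5.8 mm below, top 9.8 above. Shank to x=+70 mm, 21 mm thick cap to +92, point -90. Starts in saddle_green, axis 47.8 mm above the table.
- saddle_red: Grey saddle of the drying rack holding the red-capped peg at the start; 4 alike, fixed 60 mm apart on a dark tray, rim 12 mm, order varies. Origin under its centre at table level, x along the peg (to the cap), y left along the row. Two notched posts at x=-55,+55 mm, 8 thick; notch floor 42 mm up, 22 wide, flaring to 38 wide at 56 up; strip between them 14 wide, 10 high; else free for fingers.
- saddle_yellow: Grey saddle of the drying rack holding the yellow-capped peg at the start; 4 alike, fixed 60 mm apart on a dark tray, rim 12 mm, order varies. Origin under its centre at table level, x along the peg (to the cap), y left along the row. Two notched posts at x=-55,+55 mm, 8 thick; notch floor 42 mm up, 22 wide, flaring to 38 wide at 56 up; strip between them 14 wide, 10 high; else free for fingers.
- saddle_white: Grey saddle of the drying rack holding the white-capped peg at the start; 4 alike, fixed 60 mm apart on a dark tray, rim 12 mm, order varies. Origin under its centre at table level, x along the peg (to the cap), y left along the row. Two notched posts at x=-55,+55 mm, 8 thick; notch floor 42 mm up, 22 wide, flaring to 38 wide at 56 up; strip between them 14 wide, 10 high; else free for fingers.
- saddle_green: Grey saddle of the drying rack holding the green-capped peg at the start; 4 alike, fixed 60 mm apart on a dark tray, rim 12 mm, order varies. Origin under its centre at table level, x along the peg (to the cap), y left along the row. Two notched posts at x=-55,+55 mm, 8 thick; notch floor 42 mm up, 22 wide, flaring to 38 wide at 56 up; strip between them 14 wide, 10 high; else free for fingers.
- candle: Unlit candle in an amber glass jar, loose, 46 mm across and 78 mm high with its wick, standing on the table between the rack and the case. Origin: centre of its underside.
Things that resemble listed ones, but are neither listed nor needed, are in the scene too. What is shaped like the peg_yellow but purple is not meant.

How it is judged:
By the outcome, as a careful person would: the job done as asked, in the order asked, and still so for the second after the job is handed in, with the robot touching nothing.
It also fails if it takes over 128 s, if anything falls off the work surface, if the arm or the gripper's body presses on something with over 40 N, if the wrist force passes 120 N, or if a joint passes its speed limit or range.

### The arm

A 6-joint arm with a two-finger parallel gripper is mounted at the origin on the work surface. World frame = base frame: x ahead of the robot, y to its left, z up, the work surface at z = 0. Lengths are in m, angles in rad, forces in N, time in s.
With the tool pointing down it reaches from about 0.225 to 0.875 m from the base axis. Payload 3.4 kg.
Tool frame: the origin (TCP) lies midway between the tips of the shut fingers; the grasp point (between the pads) lies 19 mm behind it; x points along the fingers, z is the direction in which the jaws open and shut, and the axes are right-handed (so a half turn about x gives the same grasp; the last joint's range is limited). The gripper opens to 85 mm and grips with 20 to 120 N. Pads are 22 mm wide; open, the fingers measure 114 mm over their backs; the gripper's body (76 mm by 85 mm) begins 54 mm behind the grasp point. The pads swing forward as they close: fully open they stand 13 mm farther back than shut.
Start: joints at [1.14, 0.276, 1.505, -0, 1.361, -0.121], TCP at [0.175, 0.548, 0.231] pointing down, gripper open.
Joint ranges: [-2.89, 2.89], [-0.75, 2.08], [0.22, 2.7], [-1.18, 4.32], [0.11, 2.71], [-2.7, 2.7]. Speed limits (rad/s): [2.57, 2.57, 3.14, 3.14, 3.14, 3.14].

### API

Orientations are given as a unit quaternion [w, x, y, z].
In Python, from rig import manip, eyes gives the robot as it stands. The module is installed in compiled form; this text tells all that it offers.
- The arm moves only by the shell command python3 -m crank 'ROWS' [FORCE]. ROWS is JSON, a list of rows, each a list of 7 numbers: the shift along the tool's x, y, z in cm, then the turn, a rotation vector about the tool's x, y, z in degrees, then the finger opening in cm, from 0 to 8.54. A call has 1 to 5 rows; each row is the pose to reach, as a shift and turn from the pose commanded when the call began, along the tool's axes at that moment; what a row does not reach only later rows make up. A row lasts 1/8 s, in which the tool goes at most 62.5 mm and 10.7 degrees, less where a joint would pass 70% of its speed; a pose out of reach is approached as far as the arm can. A call with a gripper value outside its range is refused whole. The fingers move at their own pace and stop on an object; FORCE is the grip in N (left out, the last holds). Time passes only in rows, so rows that repeat a pose let the fingers close. It gives the time, the measured TCP pose, the force and the opening at its end, in the units of the state.
- manip.get_state(): the state, without advancing time (a new reading comes with each control period).
- eyes.get_image(name): name is "scene" or "top" or "wrist"; returns a dict with "color" (420x560x3 uint8, blue, green, red), "z_map" (420x560 float32, m along the optical axis (not along the pixel's ray), 0 where there is no reading), "vertical_fov" (degrees; the focal length in pixels is half the picture's height over the tangent of half this angle, whatever the lens; pixels are square), "cx", "cy" (the principal point, pixels), "eye" and "attitude" of the camera in the world. Camera axes: x right, y up, looking along -z (the intrinsics and any distortion apply to the point x, -y, -z); pixel columns grow to the right and rows downward; lengths in m; the calibration is good to about 2 mm. The wrist camera is an equidistant fisheye: a pixel r from the principal point sees the ray r / f radians off the axis. A picture is of the moment at which its call begins.
- manip.sign_off(): hands the job in, once; it reports no verdict.
The state is a dict: "clock": time; "qpos": joint angles; "qd": joint speeds; "effort": joint torques, N m; "position": TCP position; "ee_rot": TCP orientation; "contact_force": force on the tool from outside, world axes, zero at the start; "moment": the same for the moment, N m; "width": finger opening in m.
Only numpy, scipy, OpenCV 4.12 (cv2) and the standard library are available. Lean on these libraries where they do the work, as an engineer would, in place of code of your own. Each camera call takes 0.05 s, during which the arm holds its last target.

## Working session

There is one attempt and no reset: what is moved stays moved. The work goes in short steps, Python scripts to look and compute and a shell command to move; the robot and the scene stay as the last step left them, time stands still between calls to the robot, and variables do not carry over. Pictures are saved under pics/ and viewed, and the job is handed in when it is done.

```bash
mkdir -p pics; ls
python3 - <<'E'
from rig import manip, eyes
import cv2
s=manip.get_state()
print({k:s[k] for k in s})
for n in ["scene","top","wrist"]:
    im=eyes.get_image(n); cv2.imwrite(f"pics/{n}0.png",im["color"])
    print(n,im["vertical_fov"],im["cx"],im["cy"],im["eye"],im["attitude"])
E
```

```text
pics
{'clock': 0.0, 'qpos': array([ 1.13999805e+00,  2.76569969e-01,  1.50616346e+00, -1.45900391e-05,
        1.36067400e+00, -1.21010161e-01]), 'qd': array([ 0.00207629,  0.00019167,  0.00021698, -0.00226522,  0.00073784,
        0.00156623]), 'effort': array([-2.43928853e-04, -4.16773152e+01, -2.45808667e+01,  2.22140829e-04,
        1.06231787e-02,  6.18913901e-06]), 'position': array([0.17508219, 0.54713179, 0.23044189]), 'ee_rot': array([ 0.57059311, -0.41719427,  0.57170845,  0.41655958]), 'contact_force': array([-0.78925844,  0.26505708,  0.59738954]), 'moment': array([ 0.03186662, -0.0206912 ,  0.0030358 ]), 'width': 0.08546467127873894}
scene 54.058887872843925 281.1051181922418 212.74741642900742 [1.06383501 0.33029989 0.7100513 ] [0.43026398 0.17376762 0.32481968 0.82411765]
top 44.56543506453465 271.97368857413596 209.72234794944455 [ 0.28421942 -0.02203596  1.53652676] [-0.69783029 -0.06747387  0.06010225  0.71054055]
wrist 65.70646984690485 276.09668374007566 210.65486314566962 [0.09995036 0.57114006 0.37349521] [ 0.79782361 -0.1277815  -0.09222029  0.58193195]
```

View pics/top0.png

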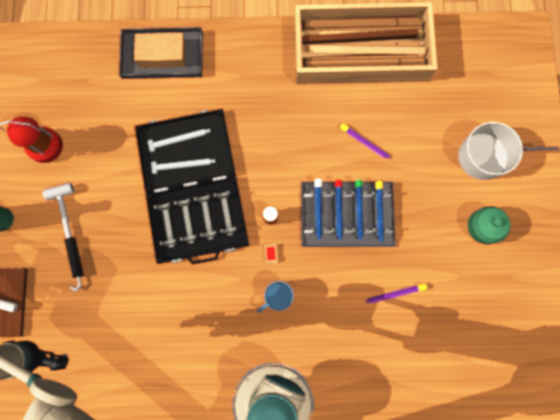

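View pics/scene0.png

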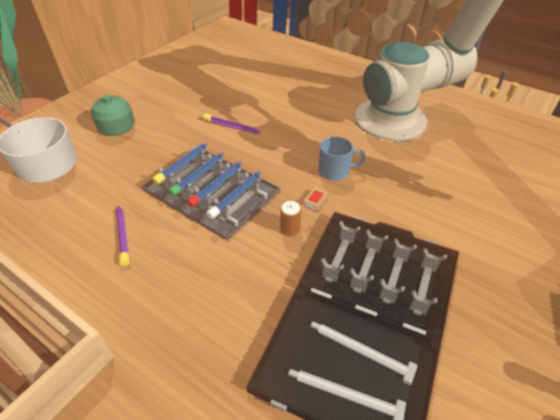

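View pics/wrist0.png

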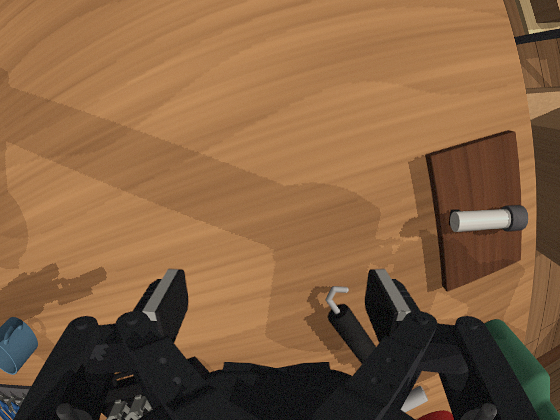

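The top view shows the rack at about (350,213). Its caps, left to right, are white (318,183), red (338,184), green (359,184) and yellow (379,185). The case tray is at (197,220), with the hinge above it near (190,185).

Things that could be mistaken for the targets:
- **Purple pegs:** at (365,140) and (397,293). They have yellow caps but aren't meant.
- **Clear pegs:** in the case door at (180,140) and (183,165).

I'll check with a close crop.

```bash
cat > h.py <<'E'
import numpy as np, cv2
from scipy.spatial.transform import Rotation as R
def rot(q): return R.from_quat([q[1],q[2],q[3],q[0]])
def ray(im,u,v,fish=False):
    f=210/np.tan(np.radians(im["vertical_fov"]/2))
    x=(np.asarray(u,float)-im["cx"])/f; y=(np.asarray(v,float)-im["cy"])/f
    if fish:
        r=np.hypot(x,y)+1e-12; d=np.stack([x/r*np.sin(r),-y/r*np.sin(r),-np.cos(r)],-1)
    else: d=np.stack([x,-y,-np.ones_like(x)],-1)
    return rot(im["attitude"]).apply(d.reshape(-1,3))
def plane(im,u,v,z,fish=False):
    d=ray(im,u,v,fish); o=np.array(im["eye"]); t=(z-o[2])/d[:,2]
    return o+d*t[:,None]
def proj(im,P,fish=False):
    f=210/np.tan(np.radians(im["vertical_fov"]/2))
    c=rot(im["attitude"]).inv().apply(np.atleast_2d(P)-im["eye"])
    x,y=c[:,0]/-c[:,2],-c[:,1]/-c[:,2]
    if fish:
        r=np.hypot(c[:,0],c[:,1]);th=np.arctan2(r,-c[:,2]);x=c[:,0]/r*th;y=-c[:,1]/r*th
    return np.stack([im["cx"]+f*x,im["cy"]+f*y],-1)
E
python3 - <<'E'
import cv2,numpy as np
from h import *
from rig import eyes
im=eyes.get_image("top"); c=im["color"]
a=cv2.resize(c[170:255,295:402],None,fx=6,fy=6,interpolation=cv2.INTER_CUBIC)
b=cv2.resize(c[105:270,130:285],None,fx=3.6,fy=3.6,interpolation=cv2.INTER_CUBIC)
cv2.imwrite("pics/rack1.png",a);cv2.imwrite("pics/case1.png",b)
hsv=cv2.cvtColor(c,cv2.COLOR_BGR2HSV)
m=cv2.inRange(hsv,(105,120,60),(122,255,255)); m[:, :297]=0; m[:,400:]=0; m[:170]=0;m[250:]=0
n,l,st,ce=cv2.connectedComponentsWithStats(m)
for i in range(1,n):
    if st[i,4]<40: continue
    v,u=np.where(l==i); P=plane(im,u,v,0.05)
    vx,vy,x0,y0=cv2.fitLine(P[:,:2].astype(np.float32),2,0,.01,.01).ravel()
    print(st[i],P.mean(0).round(4),P[:,0].min(),P[:,0].max(),np.degrees(np.arctan2(vy,vx)))
# caps
for name,lo,hi in [("red",(0,150,120),(8,255,255)),("green",(50,120,60),(75,255,255)),("yel",(24,150,120),(35,255,255)),("white",(0,0,190),(180,60,255))]:
    m=cv2.inRange(hsv,lo,hi); m[:, :297]=0; m[:,400:]=0; m[:170]=0;m[250:]=0
    n,l,st,ce=cv2.connectedComponentsWithStats(m)
    for i in range(1,n):
        if st[i,4]>8: print(name,st[i],plane(im,*ce[i],0.055).round(4))
E
```

```text
[315 188   7  51 250] [ 0.5472 -0.1441  0.05  ] 0.46944490080708945 0.6189261997648319 -1.2500942
[335 188   7  51 263] [ 0.5434 -0.2043  0.05  ] 0.46831520928401793 0.6177009673202842 -0.80371624
[356 188   7  52 255] [ 0.541  -0.2644  0.05  ] 0.4643114624120095 0.6164187122111422 -1.0300316
[376 190   7  51 251] [ 0.5352 -0.3243  0.05  ] 0.460260803001819 0.6092484550131714 -1.3045851
red [334 180   9   6  42] [[ 0.6338 -0.2057  0.055 ]]
green [355 180   7   7  43] [[ 0.6293 -0.2651  0.055 ]]
yel [375 181   7   8  46] [[ 0.625  -0.3241  0.055 ]]
white [314 179   8   9  55] [[ 0.6338 -0.1458  0.055 ]]
white [304 194   8   3  19] [[ 0.5973 -0.1141  0.055 ]]
white [305 230   7   3  19] [[ 0.4899 -0.1128  0.055 ]]
```

View pics/rack1.png

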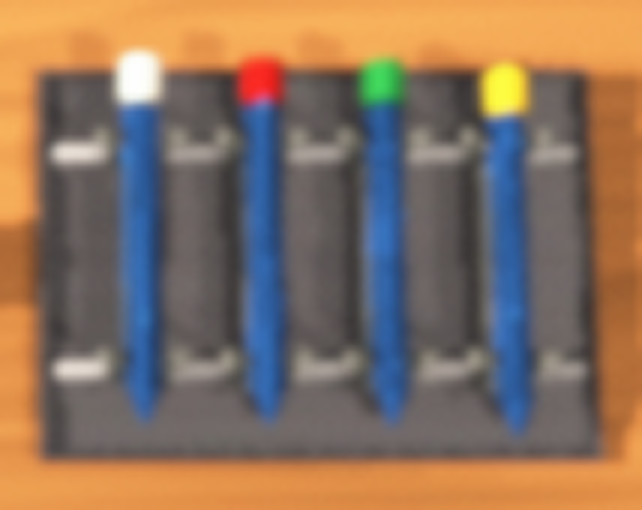

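View pics/case1.png

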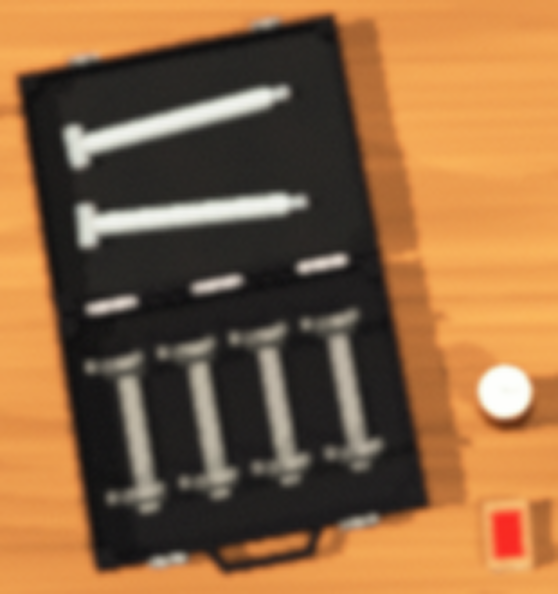

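Left to right in the rack: white, red, green, yellow, all blue shanks with caps pointing to +x. So white goes to y=+90, red to +30, green to -30 and yellow to -90. Next I'll get a first estimate of the case and rack frames from the depth maps.

Run:
```python
import cv2,numpy as np
from h import *
from rig import eyes
for name in ["top","scene"]:
    im=eyes.get_image(name); z=im["z_map"].astype(float)
    v,u=np.mgrid[0:420,0:560]; d=ray(im,u.ravel(),v.ravel())
    P=(np.array(im["eye"])+d*z.reshape(-1,1)).reshape(420,560,3)
    np.save(f"pics/P_{name}.npy",P)
    k=P.reshape(-1,3)[(z.ravel()>0)]
    tab=k[(abs(k[:,0]-.35)<.05)&(abs(k[:,1]+.1)<.05)]; print(name,"table z",np.median(tab[:,2]))
    # case region
    s=(k[:,0]>.38)&(k[:,0]<.6)&(k[:,1]>.08)&(k[:,1]<.36)
    print("hi",np.percentile(k[s][:,2],[50,90,95,99]))
    m=(z>0)&(P[...,2]>.045)&(P[...,2]<.065)&(P[...,0]>.35)&(P[...,0]<.75)&(P[...,1]>.05)&(P[...,1]<.4)
    n,l,st,ce=cv2.connectedComponentsWithStats(m.astype(np.uint8))
    for i in range(1,n):
        if st[i,4]>3: print(st[i],P[l==i].mean(0).round(4))
    m=(z>0)&(P[...,2]>.051)&(P[...,2]<.065)&(P[...,0]>.45)&(P[...,0]<.65)&(P[...,1]>-.4)&(P[...,1]<-.08)
    n,l,st,ce=cv2.connectedComponentsWithStats(m.astype(np.uint8))
    print('rack')
    for i in range(1,n):
        if st[i,4]>3: print(st[i],P[l==i].mean(0).round(4))
```

```text
top table z 0.00021084064743903674
hi [0.00413312 0.02092201 0.03339393 0.05231413]
[226 191   3   3   9] [0.6112 0.1236 0.0533]
[214 193   5   3  11] [0.6057 0.158  0.0514]
[206 195   3   3   9] [0.6008 0.1832 0.0509]
[194 197   4   3  11] [0.5946 0.2173 0.0536]
[186 199   3   4  10] [0.5889 0.2425 0.0524]
[174 201   4   3  12] [0.5841 0.2762 0.0527]
[165 202   4   4   9] [0.5799 0.3016 0.0526]
[154 205   4   3  12] [0.573  0.335  0.0536]
[232 227   4   4   9] [0.5029 0.1043 0.0524]
[220 229   7   3  15] [0.4977 0.1361 0.0507]
[210 231   6   3  10] [0.4922 0.1651 0.0523]
[200 233   5   3  12] [0.4869 0.1977 0.0509]
[191 235   4   4   8] [0.4809 0.2235 0.0511]
[180 237   5   3  12] [0.4766 0.2566 0.0524]
[172 239   3   3   8] [0.4708 0.2814 0.0518]
[160 241   5   3  10] [0.4667 0.3158 0.0509]
rack
[314 179   8  22  65] [ 0.6243 -0.1451  0.0563]
[335 179   7  11  55] [ 0.6315 -0.2056  0.0567]
[356 179   6  16  55] [ 0.6262 -0.266   0.0567]
[375 181   8  60 133] [ 0.5647 -0.3242  0.0563]
[311 191   2   4   5] [ 0.6039 -0.1261  0.0563]
[322 191   4   3   7] [ 0.6052 -0.1634  0.055 ]
[33
[... 1979 characters left out ...]
6] [ 0.4921 -0.2417  0.0544]
[226 162   3   3   8] [ 0.4919 -0.2223  0.0531]
[187 162  54  42 176] [ 0.5782 -0.2035  0.0549]
[159 167   3   3   7] [ 0.6003 -0.3434  0.0535]
[238 168   4   3   7] [ 0.4928 -0.1823  0.0536]
[207 171  53  45 179] [ 0.5809 -0.1435  0.0549]
[170 173   4   3   7] [ 0.6004 -0.3051  0.0532]
[245 172   3   3   6] [ 0.4947 -0.1616  0.0535]
[176 177   4   3   8] [ 0.6019 -0.2831  0.0536]
[257 178   4   3   7] [ 0.4935 -0.1234  0.053 ]
[188 183   4   3   6] [ 0.6015 -0.2448  0.0535]
[194 187   4   3   8] [ 0.6027 -0.224   0.0534]
[207 194   4   3   7] [ 0.6028 -0.1849  0.0537]
[214 197   4   5  12] [ 0.6033 -0.1635  0.0526]
[227 205   4   3   6] [ 0.6039 -0.1249  0.0532]
```

Both cameras see all 16 cradle horns and most of the rack horns, so I'll fit rigid frames to them.

```bash
cat > fit.py <<'E'
import numpy as np
def fit(A,B):
    a,b=A.mean(0),B.mean(0); H=(A-a).T@(B-b); t=np.arctan2(H[0,1]-H[1,0],H[0,0]+H[1,1])
    Rm=np.array([[np.cos(t),-np.sin(t)],[np.sin(t),np.cos(t)]]); o=b-Rm@a
    return t,Rm,o,(B-(A@Rm.T+o))
E
python3 - <<'E'
import numpy as np
from fit import fit
top_h=[(.6112,.1236),(.6057,.158),(.6008,.1832),(.5946,.2173),(.5889,.2425),(.5841,.2762),(.5799,.3016),(.573,.335)]
top_l=[(.5029,.1043),(.4977,.1361),(.4922,.1651),(.4869,.1977),(.4809,.2235),(.4766,.2566),(.4708,.2814),(.4667,.3158)]
sc_l=[(.5033,.1048),(.4968,.1397),(.4919,.1634),(.4858,.1991),(.4812,.2223),(.4753,.2576),(.4711,.2809),(.4641,.3165)]
sc_h=[(.6115,.1244),(.6045,.1596),(.6001,.183),(.5945,.2188),(.5898,.2423),(.5832,.277),(.5789,.3006),(.5725,.3358)]
Y=[-90,-30,30,90]
A=np.array([(-.055,y/1000) for y in Y]+[(-.165,y/1000) for y in Y])
for h,l,n in[(top_h,top_l,'top'),(sc_h,sc_l,'scene')]:
    B=np.vstack([np.array(h).reshape(4,2,2).mean(1),np.array(l).reshape(4,2,2).mean(1)])
    t,Rm,o,r=fit(A,B); print(n,np.degrees(t),o.round(4),(r*1000).round(1).tolist())
    print([(Rm@[-.11,y/1000]+o).round(4).tolist() for y in Y])
# rack, local: mid origin, y of white=+90
sc={90:[(.4947,-.1616),(.4935,-.1234),(.6033,-.1635),(.6039,-.1249)],30:[(.4919,-.2223),(.4928,-.1823),(.6027,-.224),(.6028,-.1849)],
 -30:[(.4908,-.2813),(.4921,-.2417),(.6019,-.2831),(.6015,-.2448)],-90:[(.4892,-.3421),(.4906,-.3036),(.6003,-.3434),(.6004,-.3051)]}
A=[];B=[]
for y,p in sc.items():
    A+=[(-.055,y/1000),(.055,y/1000)];B+=[np.mean(p[:2],0),np.mean(p[2:],0)]
t,Rm,o,r=fit(np.array(A),np.array(B));print('rack',np.degrees(t),o,(r*1000).round(1).tolist())
print([(Rm@[0,y/1000]+o).round(4).tolist() for y in sc])
E
```

```text
top 10.221279026571779 [0.6466 0.2394] [[0.0, -0.3], [-0.1, 0.1], [-0.6, 0.2], [-0.0, 0.1], [0.2, -1.3], [0.0, 0.8], [-0.1, 0.4], [0.5, -0.1]]
[[0.5543, 0.1313], [0.5436, 0.1903], [0.533, 0.2494], [0.5223, 0.3084]]
scene 10.355290037933328 [0.646  0.2401] [[-0.1, 0.3], [0.0, 0.2], [0.0, -0.1], [-0.0, -0.6], [0.2, 0.3], [-0.2, 0.3], [-0.0, -0.0], [0.1, -0.3]]
[[0.554, 0.1318], [0.5432, 0.1909], [0.5324, 0.2499], [0.5216, 0.3089]]
rack -1.0962199624425033 [ 0.547025 -0.23325 ] [[0.3, -0.3], [-0.1, 0.1], [-0.3, -0.1], [0.2, -0.1], [-0.0, 0.7], [0.3, 0.3], [-0.4, -0.7], [0.1, 0.0]]
[[0.5487, -0.1433], [0.5476, -0.2033], [0.5465, -0.2632], [0.5453, -0.3232]]
```

```bash
cat > plan.py <<'E'
import sys,numpy as np
from h import *
from rig import manip
# usage: plan.py x y z pegyaw_deg ; jaw axis perpendicular to peg
x,y,z,a=map(float,sys.argv[1:5]); s=manip.get_state()
R0=rot(s["ee_rot"]); p=np.array(s["position"])
best=None
for sg in (1,-1):
    t=np.radians(a); X=np.array([0,0,-1.]); Z=sg*np.array([-np.sin(t),np.cos(t),0]); Y=np.cross(Z,X)
    Rt=R.from_matrix(np.stack([X,Y,Z],1)); rv=np.degrees((R0.inv()*Rt).as_rotvec())
    if best is None or np.linalg.norm(rv)<np.linalg.norm(best[0]): best=(rv,sg)
d=R0.inv().apply(np.array([x,y,z])-p)*100
print("shift cm",d.round(2),"rot deg",best[0].round(1),"sg",best[1],"pos",p.round(4),"q1,q6",s["qpos"][[0,5]].round(2),"w",round(s["width"],4),"F",np.round(s["contact_force"],1),"t",s["clock"])
print("tool axes in world",R0.as_matrix().round(3).tolist())
E
python3 plan.py .551 -.1434 .15 -1.1
python3 -c "
import numpy as np
P=np.load('pics/P_top.npy')
print(P[196:212,180:190,2].max(), P[...,2][(P[...,0]>.25)&(P[...,0]<.7)&(P[...,1]>-.4)&(P[...,1]<.4)].max())"
```

```text
shift cm [  8.13 -56.85 -54.34] rot deg [-16.6  -0.   -0. ] sg 1 pos [0.1752 0.5475 0.231 ] q1,q6 [ 1.14 -0.12] w 0.0857 F [-1.1  0.3 -0.2] t 0.3
tool axes in world [[-0.0, -0.952, 0.305], [-0.001, 0.305, 0.952], [-1.0, 0.0, -0.001]]
1.5365267626880275 1.5365267626880275
```

```bash
python3 -m crank '[[0,-6.5,-6,-4,0,0,8],[0,-13,-12,-8,0,0,7],[0,-19,-18,-12,0,0,6],[0,-25,-24,-16,0,0,5],[0,-31,-30,-16.6,0,0,4.8]]'; python3 -m crank '[[0,-4,-4,0,0,0,4.8],[0,-8,-8,0,0,0,4.8],[0,-12,-12,0,0,0,4.8],[0,-16,-16,0,0,0,4.8],[0,-20,-20,0,0,0,4.8]]'; python3 plan.py .551 -.1434 .15 -1.1
```

```text
clock: 0.92
position: [0.3249, 0.2713, 0.2315]
ee_rot: [0.505, -0.495, 0.504, 0.495]
contact_force: [1.1, 0.9, 0.2]
width: 0.0478
clock: 1.55
position: [0.5213, 0.0675, 0.2314]
ee_rot: [0.505, -0.495, 0.505, 0.495]
contact_force: [0.2, 0.4, -0.3]
width: 0.0484
shift cm [  8.14  -3.39 -21.02] rot deg [-0.1  0.   0. ] sg 1 pos [0.5213 0.0675 0.2314] q1,q6 [-0.   -1.55] w 0.0484 F [ 0.2  0.4 -0.3] t 1.55
tool axes in world [[0.001, -1.0, 0.021], [0.0, 0.021, 1.0], [-1.0, -0.001, 0.0]]
```

```bash
python3 -m crank '[[2,-1,-5,0,0,0,4.6],[4,-2,-10,0,0,0,4.6],[6,-3,-15,0,0,0,4.6],[8.1,-3.4,-21,0,0,0,4.6],[8.1,-3.4,-21,0,0,0,4.6]]'; python3 plan.py .551 -.1434 .0248 -1.1
python3 - <<'E'
import cv2
from rig import eyes
from h import *
im=eyes.get_image("wrist");c=im["color"].copy();np.save("pics/w1.npy",im,allow_pickle=True)
for x,y in [(.5487,-.1433),(.5476,-.2033),(.5465,-.2632),(.5453,-.3232)]:
    for dx in(-.09,0,.07):
        u=proj(im,[x+dx,y-dx*.019,.0576 if dx>-.05 else .048],True)[0]; cv2.circle(c,tuple(int(round(k)) for k in u),3,(0,0,255),1)
cv2.imwrite("pics/w1.png",c)
E
```

```text
clock: 2.17
position: [0.5492, -0.1453, 0.1483]
ee_rot: [0.505, -0.493, 0.507, 0.494]
contact_force: [0.0, 0.6, -0.4]
width: 0.0461
shift cm [12.35 -0.22  0.2 ] rot deg [-0.3 -0.  -0.2] sg 1 pos [ 0.5492 -0.1453  0.1483] q1,q6 [-0.38 -1.93] w 0.0461 F [ 0.   0.6 -0.4] t 2.175
tool axes in world [[-0.003, -1.0, 0.025], [-0.0, 0.025, 1.0], [-1.0, 0.003, -0.0]]
```

View pics/w1.png

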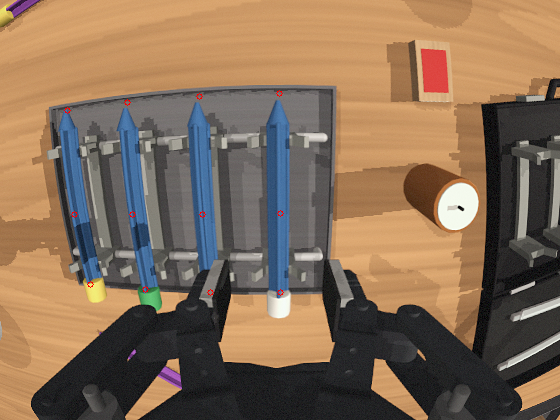

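The predicted points land on the pegs laterally. The white peg's cap/shank edge is at (279,293) against a prediction of (280,292), so the saddle fit is good to about 1 mm. Now to descend on white.

```bash
python3 plan.py .550 -.1434 .0248 -1.1
```

```text
shift cm [12.43 -0.09 -0.02] rot deg [-0.3  0.1 -0.1] sg 1 pos [ 0.5494 -0.1433  0.1491] q1,q6 [-0.38 -1.93] w 0.0462 F [-0.6 -0.4  0.8] t 2.225
tool axes in world [[-0.002, -1.0, 0.024], [0.001, 0.024, 1.0], [-1.0, 0.002, 0.001]]
```

```bash
python3 -m crank '[[4,-0.1,0,-0.3,0,0,4.6],[8,-0.1,0,-0.3,0,0,4.6],[11,-0.1,0,-0.3,0,0,4.6],[12.4,-0.1,0,-0.3,0,0,4.6],[12.4,-0.1,0,-0.3,0,0,4.6]]' 30; python3 plan.py .550 -.1434 .0248 -1.1
```

```text
clock: 2.85
position: [0.5509, -0.1406, 0.0262]
ee_rot: [0.503, -0.496, 0.503, 0.497]
contact_force: [-0.4, -0.2, 0.5]
width: 0.0456
shift cm [ 0.14  0.09 -0.28] rot deg [ 0.3  0.  -0. ] sg 1 pos [ 0.5509 -0.1406  0.0262] q1,q6 [-0.37 -1.93] w 0.0456 F [-0.4 -0.2  0.5] t 2.85
tool axes in world [[-0.001, -1.0, 0.014], [0.001, 0.014, 1.0], [-1.0, 0.001, 0.001]]
```

```bash
for i in 1 2 3; do python3 -m crank '[[0,0,0,0,0,0,4.6]]' | grep posi; done; python3 plan.py .550 -.1434 .0248 -1.1
```

```text
position: [0.5522, -0.1416, 0.0277]
position: [0.5519, -0.1419, 0.0276]
position: [0.5515, -0.1419, 0.0271]
shift cm [ 0.23  0.15 -0.16] rot deg [ 0.2 -0.   0.1] sg 1 pos [ 0.5515 -0.1419  0.0271] q1,q6 [-0.37 -1.93] w 0.0461 F [-0.5  0.8 -0.1] t 3.225
tool axes in world [[0.002, -1.0, 0.015], [-0.0, 0.015, 1.0], [-1.0, -0.002, -0.0]]
```

```bash
python3 -m crank '[[0.2,0.15,-0.15,0.2,0,0,4.6],[0.2,0.15,-0.15,0.2,0,0,3],[0.2,0.15,-0.15,0.2,0,0,1],[0.2,0.15,-0.15,0.2,0,0,1],[0.2,0.15,-0.15,0.2,0,0,1]]' 30;python3 -m crank '[[0,0,0,0,0,0,1],[0,0,0,0,0,0,1]]'; python3 plan.py .550 -.1434 .0248 -1.1
```

```text
clock: 3.85
position: [0.5494, -0.1432, 0.0243]
ee_rot: [0.505, -0.495, 0.505, 0.495]
contact_force: [-0.1, -0.1, 0.3]
width: 0.0161
clock: 4.1
position: [0.5495, -0.1431, 0.0243]
ee_rot: [0.505, -0.495, 0.505, 0.495]
contact_force: [-0.2, 0.8, 0.2]
width: 0.0161
shift cm [-0.05 -0.05 -0.03] rot deg [0.1 0.  0. ] sg 1 pos [ 0.5495 -0.1431  0.0243] q1,q6 [-0.38 -1.93] w 0.0161 F [-0.2  0.8  0.2] t 4.1
tool axes in world [[0.0, -1.0, 0.018], [0.0, 0.018, 1.0], [-1.0, -0.0, 0.0]]
```

```bash
python3 -m crank '[[-3,0,0,0,0,0,1],[-6,0,0,0,0,0,1],[-9,0,0,0,0,0,1],[-12.5,0,0,0,0,0,1],[-12.5,0,0,0,0,0,1]]'
python3 - <<'E'
import cv2
from rig import eyes
cv2.imwrite("pics/w2.png",eyes.get_image("wrist")["color"])
E
python3 plan.py .5220 .3086 .15 10.3
```

```text
clock: 4.72
position: [0.5515, -0.1438, 0.1522]
ee_rot: [0.506, -0.498, 0.503, 0.493]
contact_force: [0.8, 0.9, -0.9]
width: 0.0159
shift cm [-1.000e-02  3.640e+00  4.513e+01] rot deg [-11.4  -0.1   0.2] sg 1 pos [ 0.5501 -0.1433  0.1504] q1,q6 [-0.38 -1.93] w 0.0162 F [-0.2 -0.2 -0.6] t 4.775
tool axes in world [[0.003, -1.0, 0.018], [-0.001, 0.018, 1.0], [-1.0, -0.003, -0.001]]
```

View pics/w2.png

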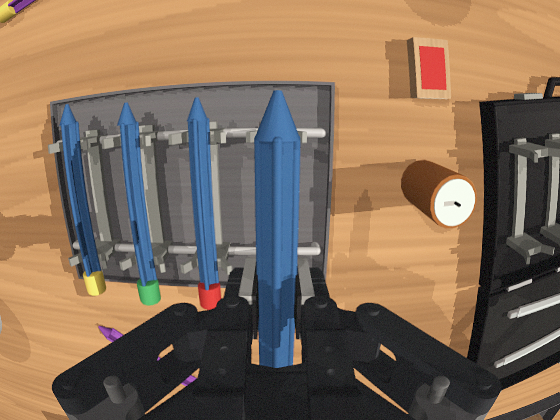

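White is held straight, with its point at (277,93) and no sag. Now I'll carry it to the leftmost cradle.

```bash
python3 -m crank '[[0,0.5,6,-2,0,0,1],[0,1,12,-5,0,0,1],[0,1.5,18,-8,0,0,1],[0,2,24,-11.4,0,0,1],[0,2.4,30,-11.4,0,0,1]]'; python3 plan.py .5220 .3086 .15 10.3
```

```text
clock: 5.4
position: [0.5296, 0.159, 0.1477]
ee_rot: [0.452, -0.542, 0.454, 0.544]
contact_force: [1.8, 0.2, -0.6]
width: 0.0157
shift cm [-0.24 -1.95 14.85] rot deg [ 0.1  0.  -0.2] sg 1 pos [0.5296 0.159  0.1477] q1,q6 [ 0.17 -1.59] w 0.0157 F [ 1.8  0.2 -0.6] t 5.4
tool axes in world [[-0.003, -0.984, -0.18], [-0.0, -0.18, 0.984], [-1.0, 0.003, 0.0]]
```

```bash
python3 -m crank '[[0,-0.7,5,0,0,0,1],[0,-1.4,10,0,0,0,1],[-0.2,-1.9,14.8,0,0,0,1],[-0.2,-1.9,14.8,0,0,0,1],[-0.2,-1.9,14.8,0,0,0,1]]'
python3 - <<'E'
import cv2
from rig import eyes
from h import *
im=eyes.get_image("wrist");c=im["color"].copy()
for p in [(.5541,.1316),(.5434,.1906),(.5327,.2497),(.5220,.3086)]:
    for dx in(-.055,.055):
        t=np.radians(10.3)
        u=proj(im,[p[0]+dx*np.cos(t),p[1]+dx*np.sin(t),.042],True)[0]; cv2.circle(c,tuple(int(round(k)) for k in u),3,(0,0,255),1)
cv2.imwrite("pics/w3.png",c)
E
python3 plan.py .5220 .3086 .15 10.3
```

```text
clock: 6.02
position: [0.5221, 0.3057, 0.1498]
ee_rot: [0.452, -0.543, 0.454, 0.544]
contact_force: [0.4, -0.1, 0.0]
width: 0.0159
shift cm [ 0.01 -0.02  0.34] rot deg [ 0.  -0.1 -0.1] sg 1 pos [0.5224 0.3052 0.1501] q1,q6 [ 0.41 -1.34] w 0.016 F [ 0.7  0.2 -0.4] t 6.075
tool axes in world [[-0.002, -0.984, -0.179], [-0.002, -0.179, 0.984], [-1.0, 0.002, -0.001]]
```

View pics/w3.png

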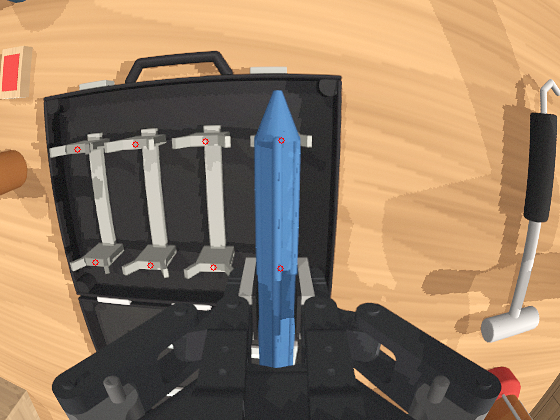

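```bash
python3 -m crank '[[3,0,0.35,0,0,0,1],[6,0,0.35,0,0,0,1],[9,0,0.35,0,0,0,1],[10,0,0.35,0,0,0,1],[10,0,0.35,0,0,0,1]]'; for i in 1 2; do python3 -m crank '[[0,0,0,0,0,0,1]]' | grep posi; done;python3 plan.py .5220 .3086 .0243 10.3
```

```text
clock: 6.7
position: [0.5224, 0.3087, 0.051]
ee_rot: [0.453, -0.543, 0.454, 0.543]
contact_force: [-0.2, 0.5, 0.6]
width: 0.0159
position: [0.5235, 0.3097, 0.0526]
position: [0.5232, 0.31, 0.0526]
shift cm [ 2.83  0.15 -0.11] rot deg [0.  0.  0.1] sg 1 pos [0.5232 0.31   0.0526] q1,q6 [ 0.42 -1.33] w 0.0156 F [ 0.8 -0.4 -0.4] t 6.95
tool axes in world [[0.002, -0.984, -0.18], [0.001, -0.18, 0.984], [-1.0, -0.002, 0.001]]
```

```bash
python3 -m crank '[[0.8,0.1,-0.05,0,0,0,1],[1.6,0.1,-0.05,0,0,0,1],[2.2,0.1,-0.05,0,0,0,1],[2.6,0.1,-0.05,0,0,0,1],[2.6,0.1,-0.05,0,0,0,1]]'; python3 -m crank '[[0,0,0,0,0,0,1]]'; python3 plan.py .5220 .3086 .0243 10.3
python3 - <<'E'
import cv2
from rig import eyes
cv2.imwrite("pics/w4.png",eyes.get_image("wrist")["color"])
cv2.imwrite("pics/s4.png",cv2.resize(eyes.get_image("scene")["color"][200:350,290:490],None,fx=4,fy=4,interpolation=2))
E
```

```text
clock: 7.58
position: [0.5214, 0.309, 0.0249]
ee_rot: [0.453, -0.543, 0.453, 0.543]
contact_force: [-0.3, -0.5, -0.3]
width: 0.0163
clock: 7.7
position: [0.5217, 0.3091, 0.0254]
ee_rot: [-0.453, 0.543, -0.453, -0.543]
contact_force: [-0.4, -0.1, -0.5]
width: 0.016
shift cm [ 0.11 -0.02 -0.05] rot deg [0. 0. 0.] sg 1 pos [0.5217 0.3091 0.0254] q1,q6 [ 0.42 -1.33] w 0.016 F [-0.4 -0.1 -0.5] t 7.7
tool axes in world [[0.0, -0.984, -0.18], [0.0, -0.18, 0.984], [-1.0, -0.0, 0.0]]
```

View pics/w4.png

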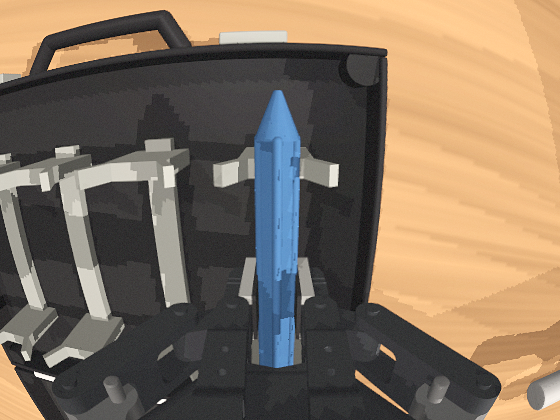

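View pics/s4.png

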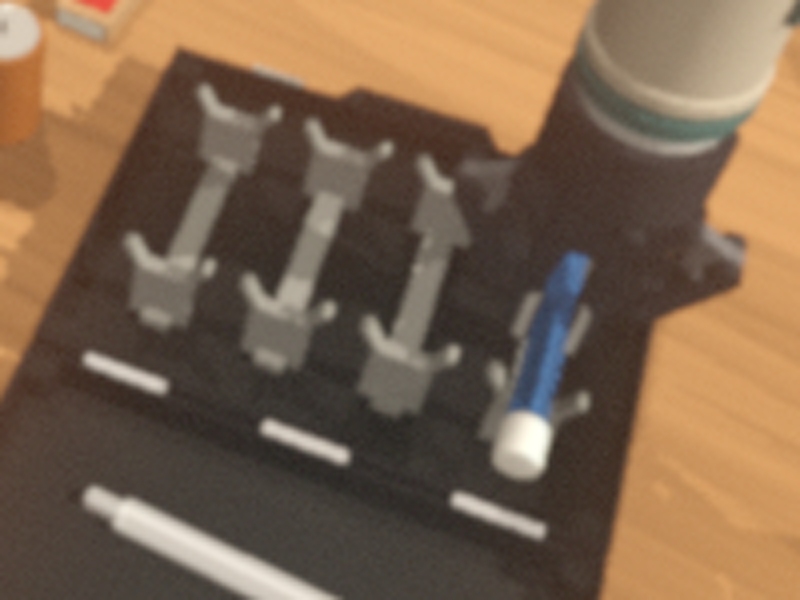

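Centred in both notches: the wrist view has the far post's arms symmetric at (218,172) and (335,174). I'll lower the last millimetre and release.

```bash
python3 -m crank '[[0.1,0,0,0,0,0,1],[0.1,0,0,0,0,0,2.2],[0.1,0,0,0,0,0,3.5],[0.1,0,0,0,0,0,4.6],[0.1,0,0,0,0,0,4.6]]'; python3 -m crank '[[-4,0,0,0,0,0,4.6],[-8,0,0,0,0,0,4.6],[-12.5,0,0,0,0,0,4.6],[-12.5,-3,-5,3,0,0,4.6],[-12.5,-3,-11,6,0,0,4.6]]'; python3 plan.py .549 -.2034 .15 -1.1
python3 - <<'E'
import cv2
from rig import eyes
cv2.imwrite("pics/w5.png",eyes.get_image("wrist")["color"])
cv2.imwrite("pics/s5.png",cv2.resize(eyes.get_image("scene")["color"][200:350,290:490],None,fx=4,fy=4,interpolation=2))
E
```

```text
clock: 8.43
position: [0.5216, 0.3091, 0.0244]
ee_rot: [-0.453, 0.543, -0.453, -0.543]
contact_force: [0.8, 0.3, 0.6]
width: 0.0462
clock: 9.05
position: [0.5735, 0.2062, 0.1504]
ee_rot: [-0.482, 0.52, -0.479, -0.518]
contact_force: [0.6, -0.5, -0.2]
width: 0.0463
shift cm [-1.000e-02  5.570e+00 -4.066e+01] rot deg [5.5 0.  0.3] sg 1 pos [0.5735 0.2062 0.1504] q1,q6 [ 0.23 -1.42] w 0.0463 F [ 0.6 -0.5 -0.2] t 9.05
tool axes in world [[0.005, -0.997, -0.077], [0.001, -0.077, 0.997], [-1.0, -0.005, 0.001]]
```

View pics/w5.png

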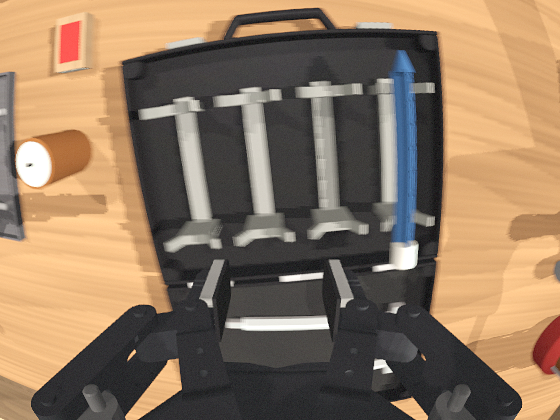

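View pics/s5.png

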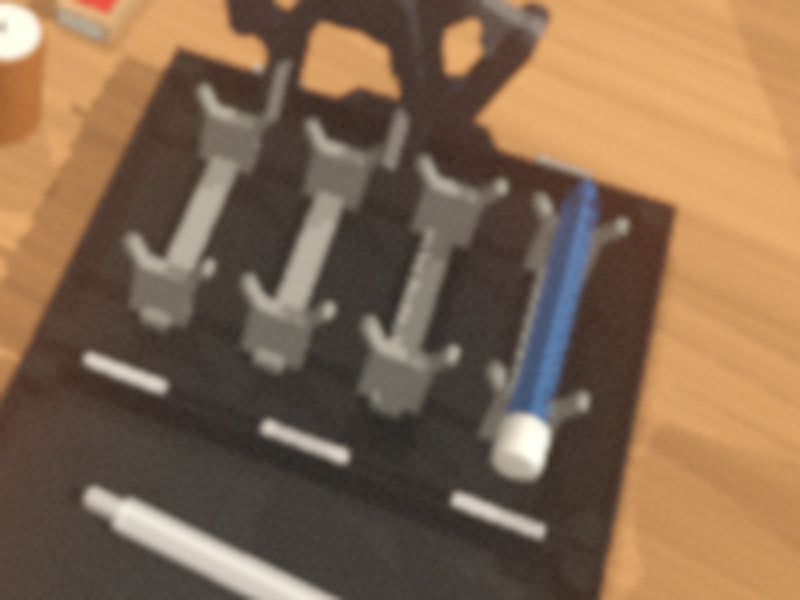

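White lies in both notches with its cap (403,255 in the wrist view) towards the hinge. Next is red.

```bash
python3 -m crank '[[0,0.8,-6,1.5,0,0,4.6],[0,1.6,-12,3,0,0,4.6],[0,2.4,-18,4.5,0,0,4.6],[0,3.2,-24,5.5,0,0,4.6],[0,4,-30,5.5,0,0,4.6]]'; python3 -m crank '[[0,0.6,-4,0,0,0,4.6],[0,1.2,-8,0,0,0,4.6],[0,1.6,-10.6,0,0,0,4.6],[0,1.6,-10.6,0,0,0,4.6],[0,1.6,-10.6,0,0,0,4.6]]'; python3 -m crank '[[0,0,0,0,0,0,4.6]]' |grep posi; python3 plan.py .549 -.2034 .0243 -1.1
python3 - <<'E'
import cv2
from rig import eyes
cv2.imwrite("pics/w6.png",eyes.get_image("wrist")["color"])
E
```

```text
clock: 9.78
position: [0.5534, -0.0972, 0.1494]
ee_rot: [0.505, -0.495, 0.505, 0.495]
contact_force: [0.1, -0.4, -0.3]
width: 0.0459
clock: 10.4
position: [0.5355, -0.2006, 0.1492]
ee_rot: [0.505, -0.495, 0.505, 0.495]
contact_force: [1.3, 0.1, -0.1]
width: 0.0463
position: [0.5357, -0.2003, 0.1493]
shift cm [12.5  -1.34 -0.29] rot deg [ 0.  0. -0.] sg 1 pos [ 0.5357 -0.2003  0.1493] q1,q6 [-0.48 -2.03] w 0.0458 F [ 0.7 -0.2 -0.2] t 10.525
tool axes in world [[-0.0, -1.0, 0.019], [0.001, 0.019, 1.0], [-1.0, 0.0, 0.001]]
```

View pics/w6.png

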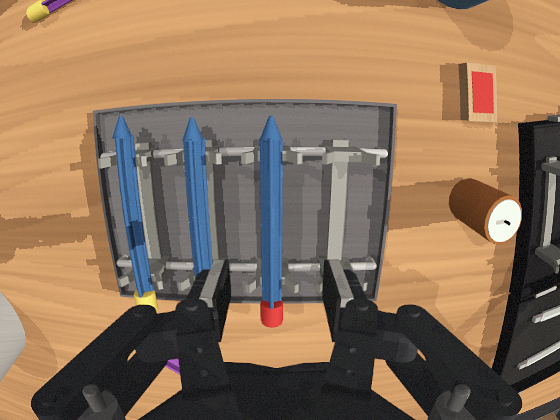

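```bash
python3 -m crank '[[4,-1.3,-0.3,0,0,0,4.6],[8,-1.3,-0.3,0,0,0,4.6],[11,-1.3,-0.3,0,0,0,4.6],[12.4,-1.3,-0.3,0,0,0,4.6],[12.4,-1.3,-0.3,0,0,0,4.6]]';python3 -m crank '[[0,0,0,0,0,0,4.6],[0,0,0,0,0,0,4.6]]' | grep posi; python3 plan.py .549 -.2034 .0243 -1.1
```

```text
clock: 11.2
position: [0.5483, -0.2042, 0.0247]
ee_rot: [0.505, -0.495, 0.505, 0.496]
contact_force: [0.5, 0.4, 0.2]
width: 0.0457
position: [0.5494, -0.2053, 0.0267]
shift cm [0.23 0.05 0.19] rot deg [-0.  -0.1  0.1] sg 1 pos [ 0.5494 -0.2053  0.0267] q1,q6 [-0.48 -2.03] w 0.0461 F [-0.5 -0.1  0.1] t 11.45
tool axes in world [[0.002, -1.0, 0.02], [-0.001, 0.02, 1.0], [-1.0, -0.002, -0.001]]
```

```bash
python3 -m crank '[[0.2,0,0.1,0,0,0,4.6],[0.2,0,0.1,0,0,0,3],[0.2,0,0.1,0,0,0,1],[0.2,0,0.1,0,0,0,1],[0.2,0,0.1,0,0,0,1]]' 30;python3 -m crank '[[0,0,0,0,0,0,1],[0,0,0,0,0,0,1]]'; python3 -m crank '[[-3,0,0,0,0,0,1],[-6,0,0,0,0,0,1],[-9,0,0,0,0,0,1],[-12.5,0,0,0,0,0,1],[-12.5,0,0,0,0,0,1]]'; python3 plan.py .5327 .2497 .15 10.3
python3 - <<'E'
import cv2
from rig import eyes
cv2.imwrite("pics/w7.png",eyes.get_image("wrist")["color"])
E
```

```text
clock: 12.08
position: [0.5485, -0.2039, 0.0234]
ee_rot: [0.505, -0.495, 0.505, 0.495]
contact_force: [0.0, 0.2, 2.1]
width: 0.0162
clock: 12.32
position: [0.5485, -0.2039, 0.0234]
ee_rot: [0.505, -0.495, 0.505, 0.495]
contact_force: [0.1, 0.4, 3.0]
width: 0.0163
clock: 12.95
position: [0.5504, -0.2048, 0.151]
ee_rot: [0.506, -0.497, 0.504, 0.493]
contact_force: [-0.4, 0.2, -1.2]
width: 0.0158
shift cm [-3.000e-02  2.680e+00  4.541e+01] rot deg [-11.5  -0.2   0.3] sg 1 pos [ 0.5504 -0.2048  0.151 ] q1,q6 [-0.47 -2.03] w 0.0158 F [-0.4  0.2 -1.2] t 12.95
tool axes in world [[0.006, -1.0, 0.02], [-0.003, 0.02, 1.0], [-1.0, -0.006, -0.003]]
```

View pics/w7.png

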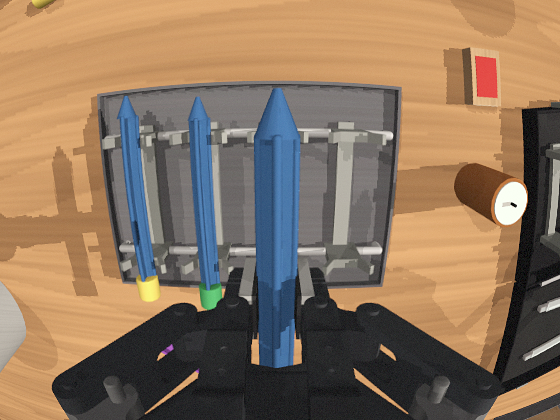

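Red is held straight. I'll carry it to cradle +30.

```bash
python3 -m crank '[[0,0.4,6,-2,0,0,1],[0,0.8,12,-5,0,0,1],[0,1.1,18,-8,0,0,1],[0,1.5,24,-11.4,0,0,1],[0,1.8,30,-11.4,0,0,1]]'; python3 -m crank '[[0,-0.7,5,0,0,0,1],[0,-1.4,10,0,0,0,1],[0,-1.9,14,0,0,0,1],[0,-1.9,14,0,0,0,1],[0,-1.9,14,0,0,0,1]]';python3 -m crank '[[0,0,0,0,0,0,1]]' |grep posi; python3 plan.py .5327 .2497 .15 10.3
```

```text
clock: 13.62
position: [0.5352, 0.0982, 0.1466]
ee_rot: [0.453, -0.542, 0.454, 0.543]
contact_force: [0.8, 0.6, -0.5]
width: 0.0159
clock: 14.25
position: [0.5294, 0.237, 0.1469]
ee_rot: [0.452, -0.542, 0.454, 0.543]
contact_force: [-0.2, 0.2, -0.4]
width: 0.0166
position: [0.5301, 0.2363, 0.1477]
shift cm [-0.23 -0.49  1.27] rot deg [-0.1 -0.  -0.1] sg 1 pos [0.5301 0.2363 0.1477] q1,q6 [ 0.3  -1.45] w 0.0163 F [0.3 0.3 0.1] t 14.375
tool axes in world [[-0.001, -0.984, -0.177], [-0.001, -0.177, 0.984], [-1.0, 0.001, -0.001]]
```

```bash
python3 -m crank '[[0,-0.5,1.3,0,0,0,1],[3,-0.5,1.3,0,0,0,1],[6,-0.5,1.3,0,0,0,1],[9.6,-0.5,1.3,0,0,0,1],[9.6,-0.5,1.3,0,0,0,1]]'; for i in 1 2 3; do python3 -m crank '[[0,0,0,0,0,0,1]]' | grep posi; done;python3 plan.py .5327 .2497 .0240 10.3
python3 - <<'E'
import cv2
from rig import eyes
cv2.imwrite("pics/w8.png",eyes.get_image("wrist")["color"])
E
```

```text
clock: 15.0
position: [0.531, 0.2506, 0.0499]
ee_rot: [0.452, -0.541, 0.455, 0.544]
contact_force: [-0.4, -0.3, 0.0]
width: 0.0161
position: [0.534, 0.2517, 0.0534]
position: [0.5343, 0.2518, 0.0541]
position: [0.5338, 0.2516, 0.0537]
shift cm [ 2.96  0.14 -0.17] rot deg [-0.1  0.   0.1] sg 1 pos [0.5338 0.2516 0.0537] q1,q6 [ 0.32 -1.43] w 0.0163 F [ 0.3 -1.   0.5] t 15.375
tool axes in world [[0.002, -0.984, -0.178], [0.001, -0.178, 0.984], [-1.0, -0.003, 0.0]]
```

View pics/w8.png

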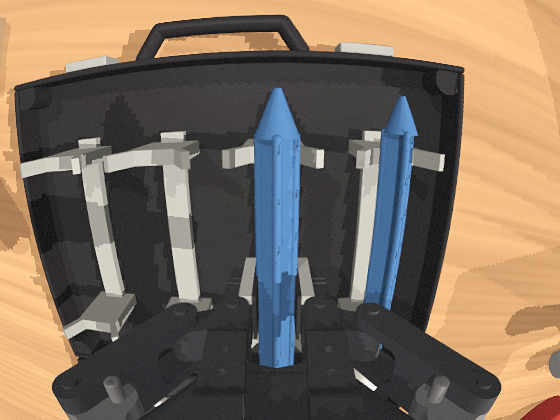

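The far post's ends are at (223,158) and (323,158), so its centre is 273 against the peg at 277. That agrees with the pose reading: the peg is about 1.7 mm too far left.

```bash
python3 -m crank '[[0.6,0.1,-0.17,0,0,0,1],[1.4,0.1,-0.17,0,0,0,1],[2.2,0.1,-0.17,0,0,0,1],[2.7,0.1,-0.17,0,0,0,1],[2.7,0.1,-0.17,0,0,0,1]]'; python3 -m crank '[[0,0,0,0,0,0,1],[0,0,0,0,0,0,1]]'; python3 plan.py .5327 .2497 .0240 10.3
```

```text
clock: 16.05
position: [0.5318, 0.2493, 0.0246]
ee_rot: [0.453, -0.542, 0.454, 0.543]
contact_force: [-1.3, -0.3, -0.3]
width: 0.0162
clock: 16.3
position: [0.5325, 0.2495, 0.0256]
ee_rot: [-0.454, 0.543, -0.453, -0.543]
contact_force: [-0.8, -0.3, -0.6]
width: 0.016
shift cm [ 0.16 -0.02  0.02] rot deg [-0.1  0.   0. ] sg 1 pos [0.5325 0.2495 0.0256] q1,q6 [ 0.32 -1.43] w 0.016 F [-0.8 -0.3 -0.6] t 16.3
tool axes in world [[0.001, -0.984, -0.178], [0.0, -0.178, 0.984], [-1.0, -0.001, 0.0]]
```

```bash
python3 -m crank '[[0.15,0,0,0,0,0,1],[0.15,0,0,0,0,0,1],[0.15,0,0,0,0,0,2.2],[0.15,0,0,0,0,0,3.5],[0.15,0,0,0,0,0,4.2]]'; python3 -m crank '[[0,0,0,0,0,0,4.2],[-4,0,0,0,0,0,4.2],[-8,0,0,0,0,0,4.2],[-12.5,0,0,0,0,0,4.2],[-12.5,-3,-5,3,0,0,4.6]]'; python3 plan.py .547 -.2633 .15 -1.1
python3 - <<'E'
import cv2
from rig import eyes
cv2.imwrite("pics/w9.png",eyes.get_image("wrist")["color"])
E
```

```text
clock: 16.92
position: [0.5323, 0.2494, 0.0239]
ee_rot: [-0.453, 0.543, -0.453, -0.543]
contact_force: [-0.6, 0.2, -0.7]
width: 0.0421
clock: 17.55
position: [0.5716, 0.2085, 0.1535]
ee_rot: [-0.469, 0.533, -0.464, -0.53]
contact_force: [0.5, 0.2, 0.0]
width: 0.0456
shift cm [  0.16   8.57 -46.46] rot deg [8.6 0.2 0.4] sg 1 pos [0.5716 0.2085 0.1535] q1,q6 [ 0.23 -1.47] w 0.0456 F [0.5 0.2 0. ] t 17.55
tool axes in world [[0.007, -0.992, -0.13], [0.004, -0.13, 0.992], [-1.0, -0.008, 0.003]]
```

View pics/w9.png

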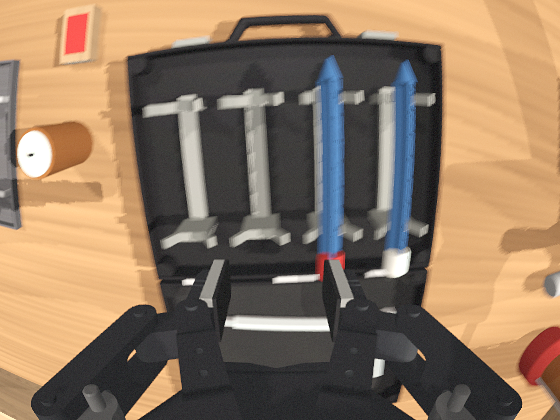

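Red (cap at 329,262) and white (397,262) are both in their cradles. Green next.

```bash
python3 -m crank '[[0,1.1,-6,2,0,0,4.6],[0,2.2,-12,4,0,0,4.6],[0,3.3,-18,6,0,0,4.6],[0,4.4,-24,8.6,0,0,4.6],[0,5.5,-30,8.6,0,0,4.6]]'; python3 plan.py .547 -.2633 .15 -1.1
```

```text
clock: 18.23
position: [0.5535, -0.1009, 0.1487]
ee_rot: [0.506, -0.494, 0.506, 0.494]
contact_force: [0.2, 0.8, 0.5]
width: 0.0459
shift cm [ -0.13   0.26 -16.25] rot deg [-0.3  0.   0. ] sg 1 pos [ 0.5535 -0.1009  0.1487] q1,q6 [-0.3  -1.85] w 0.0459 F [0.2 0.8 0.5] t 18.225
tool axes in world [[0.0, -1.0, 0.024], [0.0, 0.024, 1.0], [-1.0, -0.0, 0.0]]
```

```bash
python3 -m crank '[[0,0.1,-5,0,0,0,4.6],[0,0.2,-10,0,0,0,4.6],[0,0.3,-16.2,0,0,0,4.6],[0,0.3,-16.2,0,0,0,4.6],[0,0.3,-16.2,0,0,0,4.6]]';python3 -m crank '[[0,0,0,0,0,0,4.6]]' |grep posi; python3 plan.py .547 -.2633 .0243 -1.1
```

```text
clock: 18.85
position: [0.5466, -0.2605, 0.1482]
ee_rot: [0.506, -0.493, 0.506, 0.494]
contact_force: [-0.7, 0.0, -0.5]
width: 0.046
position: [0.547, -0.2594, 0.1486]
shift cm [ 1.243e+01 -1.000e-02 -4.000e-01] rot deg [-0.2  0.1 -0. ] sg 1 pos [ 0.547  -0.2594  0.1486] q1,q6 [-0.56 -2.11] w 0.0459 F [0.3 0.5 0.7] t 18.975
tool axes in world [[-0.0, -1.0, 0.022], [0.001, 0.022, 1.0], [-1.0, 0.001, 0.001]]
```

```bash
python3 -m crank '[[4,0,-0.4,-0.2,0,0,4.6],[8,0,-0.4,-0.2,0,0,4.6],[11,0,-0.4,-0.2,0,0,4.6],[12.4,0,-0.4,-0.2,0,0,4.6],[12.4,0,-0.4,-0.2,0,0,4.6]]';python3 -m crank '[[0,0,0,0,0,0,4.6],[0,0,0,0,0,0,4.6]]' | grep posi; python3 plan.py .547 -.2633 .0243 -1.1
python3 - <<'E'
import cv2
from rig import eyes
cv2.imwrite("pics/w10.png",eyes.get_image("wrist")["color"])
E
```

```text
clock: 19.6
position: [0.5469, -0.2638, 0.0243]
ee_rot: [0.505, -0.495, 0.505, 0.496]
contact_force: [0.2, 0.2, -0.1]
width: 0.0457
position: [0.548, -0.2653, 0.0262]
shift cm [0.19 0.1  0.2 ] rot deg [-0.  -0.1  0.1] sg 1 pos [ 0.548  -0.2653  0.0262] q1,q6 [-0.57 -2.12] w 0.0462 F [ 0.6  0.1 -0.5] t 19.85
tool axes in world [[0.002, -1.0, 0.02], [-0.001, 0.02, 1.0], [-1.0, -0.002, -0.001]]
```

View pics/w10.png

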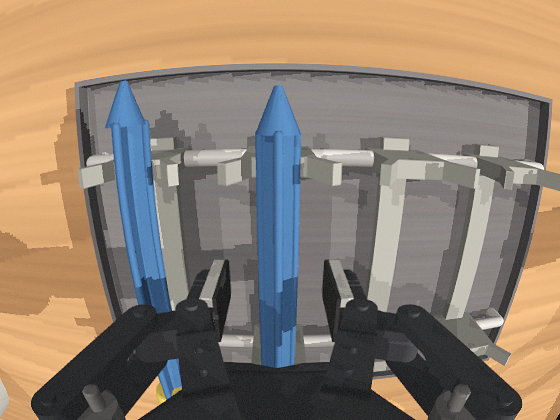

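Green (278,230) is centred between the fingers, with clearance to yellow. Closing.

```bash
python3 -m crank '[[0.15,0.1,0.1,0,0,0,4.6],[0.15,0.1,0.1,0,0,0,3],[0.15,0.1,0.1,0,0,0,1],[0.15,0.1,0.1,0,0,0,1],[0.15,0.1,0.1,0,0,0,1]]' 30;python3 -m crank '[[0,0,0,0,0,0,1],[0,0,0,0,0,0,1]]'; python3 -m crank '[[-3,0,0,0,0,0,1],[-6,0,0,0,0,0,1],[-9,0,0,0,0,0,1],[-12.5,0,0,0,0,0,1],[-12.5,0,0,0,0,0,1]]'; python3 plan.py .5434 .1906 .15 10.3
python3 - <<'E'
import cv2
from rig import eyes
cv2.imwrite("pics/w11.png",eyes.get_image("wrist")["color"])
E
```

```text
clock: 20.52
position: [0.546, -0.2639, 0.0234]
ee_rot: [0.505, -0.495, 0.505, 0.495]
contact_force: [-1.2, 0.1, 1.3]
width: 0.0158
clock: 20.78
position: [0.546, -0.2639, 0.0234]
ee_rot: [0.505, -0.495, 0.505, 0.495]
contact_force: [-1.3, 0.4, 2.6]
width: 0.016
clock: 21.4
position: [0.548, -0.2649, 0.1512]
ee_rot: [0.506, -0.497, 0.504, 0.493]
contact_force: [0.9, 0.3, -0.7]
width: 0.0158
shift cm [-3.000e-02  1.370e+00  4.554e+01] rot deg [-11.4  -0.2   0.3] sg 1 pos [ 0.548  -0.2649  0.1512] q1,q6 [-0.56 -2.12] w 0.0158 F [ 0.9  0.3 -0.7] t 21.4
tool axes in world [[0.006, -1.0, 0.02], [-0.003, 0.02, 1.0], [-1.0, -0.006, -0.003]]
```

View pics/w11.png

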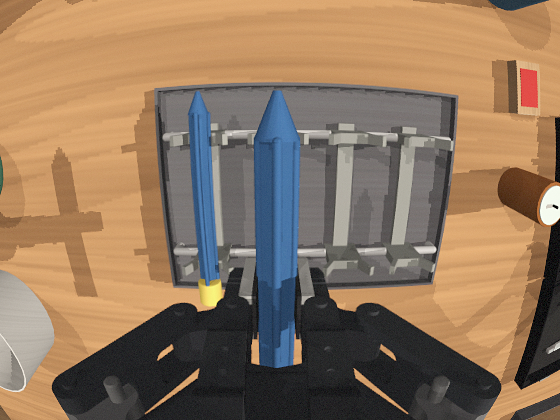

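Green is held straight. Going to cradle -30.

```bash
python3 -m crank '[[0,0.2,6,-2,0,0,1],[0,0.4,12,-5,0,0,1],[0,0.6,18,-8,0,0,1],[0,0.8,24,-11.4,0,0,1],[0,0.9,30,-11.4,0,0,1]]'; python3 plan.py .5434 .1906 .15 10.3
```

```text
clock: 22.08
position: [0.5418, 0.0382, 0.1466]
ee_rot: [0.453, -0.542, 0.454, 0.543]
contact_force: [0.9, -0.6, -1.0]
width: 0.016
shift cm [-0.33 -2.87 14.97] rot deg [-0.1  0.  -0.1] sg 1 pos [0.5418 0.0382 0.1466] q1,q6 [-0.06 -1.81] w 0.016 F [ 0.9 -0.6 -1. ] t 22.075
tool axes in world [[-0.003, -0.984, -0.178], [0.0, -0.178, 0.984], [-1.0, 0.003, 0.001]]
```

```bash
python3 -m crank '[[0,-1,5,0,0,0,1],[0,-2,10,0,0,0,1],[-0.2,-2.7,15.1,0,0,0,1],[-0.2,-2.7,15.1,0,0,0,1],[-0.2,-2.7,15.1,0,0,0,1]]';python3 -m crank '[[0,0,0,0,0,0,1]]' |grep posi; python3 plan.py .5434 .1906 .05 10.3
```

```text
clock: 22.7
position: [0.5419, 0.1893, 0.1489]
ee_rot: [0.452, -0.542, 0.454, 0.543]
contact_force: [0.9, 0.3, 0.1]
width: 0.0161
position: [0.5425, 0.1884, 0.1496]
shift cm [ 9.96 -0.14  0.21] rot deg [-0.1 -0.  -0.1] sg 1 pos [0.5425 0.1884 0.1496] q1,q6 [ 0.21 -1.53] w 0.0161 F [ 1.  -0.6 -0.5] t 22.825
tool axes in world [[-0.001, -0.984, -0.177], [-0.001, -0.177, 0.984], [-1.0, 0.001, -0.0]]
```

```bash
python3 -m crank '[[3,-0.1,0.2,0,0,0,1],[6,-0.1,0.2,0,0,0,1],[9,-0.1,0.2,0,0,0,1],[9.9,-0.1,0.2,0,0,0,1],[9.9,-0.1,0.2,0,0,0,1]]'; python3 -m crank '[[0,0,0,0,0,0,1],[0,0,0,0,0,0,1],[0,0,0,0,0,0,1]]' | grep posi; python3 plan.py .5434 .1906 .0240 10.3
python3 - <<'E'
import cv2
from rig import eyes
cv2.imwrite("pics/w12.png",eyes.get_image("wrist")["color"])
E
```

```text
clock: 23.45
position: [0.5435, 0.191, 0.0512]
ee_rot: [0.453, -0.542, 0.454, 0.543]
contact_force: [0.3, 0.0, 0.3]
width: 0.016
position: [0.5438, 0.1919, 0.0521]
shift cm [ 2.81  0.07 -0.13] rot deg [-0.   0.   0.1] sg 1 pos [0.5438 0.1919 0.0521] q1,q6 [ 0.22 -1.53] w 0.016 F [ 0.6  0.8 -1.1] t 23.825
tool axes in world [[0.001, -0.984, -0.178], [0.0, -0.178, 0.984], [-1.0, -0.001, 0.0]]
```

View pics/w12.png

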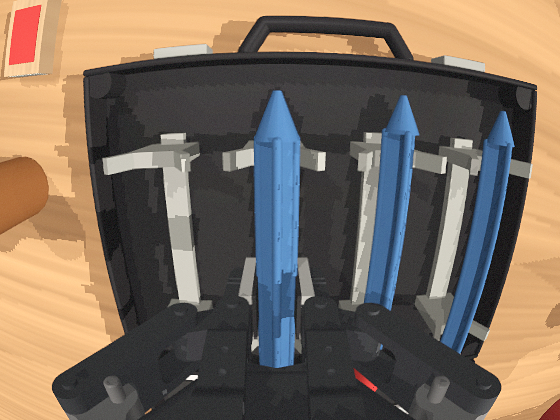

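The post's ends are at 223 and 325, centre 274, with the peg at 277. So there's about 1.3 mm to take out, as the reading also says.

```bash
python3 -m crank '[[0.6,0.1,-0.13,0,0,0,1],[1.3,0.1,-0.13,0,0,0,1],[2,0.1,-0.13,0,0,0,1],[2.6,0.1,-0.13,0,0,0,1],[2.6,0.1,-0.13,0,0,0,1]]'; python3 -m crank '[[0,0,0,0,0,0,1],[0,0,0,0,0,0,1]]'; python3 plan.py .5434 .1906 .0240 10.3
```

```text
clock: 24.5
position: [0.5422, 0.1902, 0.0245]
ee_rot: [0.453, -0.542, 0.454, 0.543]
contact_force: [-0.1, 0.0, -0.4]
width: 0.016
clock: 24.75
position: [0.5429, 0.1904, 0.0256]
ee_rot: [-0.454, 0.543, -0.453, -0.543]
contact_force: [1.1, 0.9, 0.3]
width: 0.0159
shift cm [ 0.16 -0.05  0.01] rot deg [-0.  0.  0.] sg 1 pos [0.5429 0.1904 0.0256] q1,q6 [ 0.22 -1.53] w 0.0159 F [1.1 0.9 0.3] t 24.75
tool axes in world [[0.001, -0.984, -0.178], [0.0, -0.178, 0.984], [-1.0, -0.001, 0.0]]
```

```bash
python3 -m crank '[[0.15,0,0,0,0,0,1],[0.15,0,0,0,0,0,1],[0.15,0,0,0,0,0,2.2],[0.15,0,0,0,0,0,3.5],[0.15,0,0,0,0,0,4.2]]'; python3 -m crank '[[0,0,0,0,0,0,4.2],[-4,0,0,0,0,0,4.2],[-8,0,0,0,0,0,4.2],[-12.5,0,0,0,0,0,4.2],[-12.5,-3,-5,3,0,0,4.6]]'; python3 plan.py .5425 -.3233 .15 -1.1
python3 - <<'E'
import cv2
from rig import eyes
cv2.imwrite("pics/w13.png",eyes.get_image("wrist")["color"])
E
```

```text
clock: 25.38
position: [0.5427, 0.1904, 0.0238]
ee_rot: [-0.453, 0.543, -0.453, -0.543]
contact_force: [-0.9, -0.8, -0.1]
width: 0.0422
clock: 26.0
position: [0.582, 0.1492, 0.1535]
ee_rot: [-0.469, 0.533, -0.464, -0.53]
contact_force: [1.0, 0.3, -0.4]
width: 0.0459
shift cm [  0.18  10.05 -46.34] rot deg [8.5 0.1 0.4] sg 1 pos [0.582  0.1492 0.1535] q1,q6 [ 0.13 -1.57] w 0.0459 F [ 1.   0.3 -0.4] t 26.0
tool axes in world [[0.007, -0.992, -0.13], [0.003, -0.13, 0.992], [-1.0, -0.008, 0.002]]
```

View pics/w13.png

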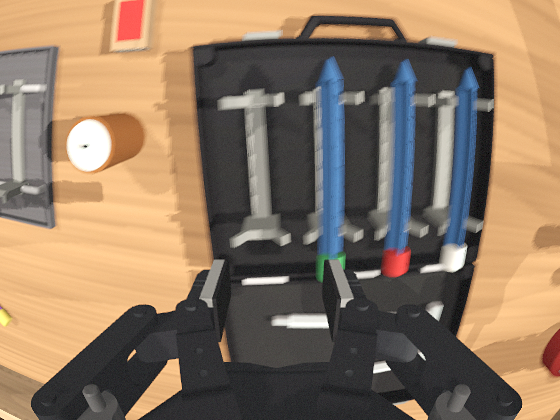

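Green (330,265), red (396,262) and white (453,258) are all in place. Yellow is the last one.

```bash
python3 -m crank '[[0,1.3,-6,2,0,0,4.6],[0,2.6,-12,4,0,0,4.6],[0,3.9,-18,6,0,0,4.6],[0,5.2,-24,8.5,0,0,4.6],[0,6.5,-30,8.5,0,0,4.6]]'; python3 plan.py .5425 -.3233 .15 -1.1
```

```text
clock: 26.68
position: [0.5539, -0.1612, 0.1486]
ee_rot: [0.506, -0.494, 0.505, 0.494]
contact_force: [0.4, 0.6, -0.4]
width: 0.0459
shift cm [ -0.14   0.78 -16.23] rot deg [-0.2  0.   0. ] sg 1 pos [ 0.5539 -0.1612  0.1486] q1,q6 [-0.4  -1.95] w 0.0459 F [ 0.4  0.6 -0.4] t 26.675
tool axes in world [[0.0, -1.0, 0.022], [0.0, 0.022, 1.0], [-1.0, -0.0, 0.0]]
```

```bash
python3 -m crank '[[0,0.3,-5,0,0,0,4.6],[0,0.5,-10,0,0,0,4.6],[0,0.9,-16.4,0,0,0,4.6],[0,0.9,-16.4,0,0,0,4.6],[0,0.9,-16.4,0,0,0,4.6]]';python3 -m crank '[[0,0,0,0,0,0,4.6]]' |grep posi; python3 plan.py .5425 -.3233 .0243 -1.1
```

```text
clock: 27.3
position: [0.5414, -0.3228, 0.1482]
ee_rot: [0.506, -0.494, 0.506, 0.495]
contact_force: [-0.4, 0.2, 0.2]
width: 0.0462
position: [0.5418, -0.3215, 0.1486]
shift cm [12.43 -0.08 -0.19] rot deg [-0.1  0.1 -0. ] sg 1 pos [ 0.5418 -0.3215  0.1486] q1,q6 [-0.65 -2.2 ] w 0.0459 F [0.3 0.4 0. ] t 27.425
tool axes in world [[-0.001, -1.0, 0.021], [0.001, 0.021, 1.0], [-1.0, 0.001, 0.001]]
```

```bash
python3 -m crank '[[4,-0.1,-0.15,0,0,0,4.6],[8,-0.1,-0.15,0,0,0,4.6],[11,-0.1,-0.15,0,0,0,4.6],[12.4,-0.1,-0.15,0,0,0,4.6],[12.4,-0.1,-0.15,0,0,0,4.6]]';python3 -m crank '[[0,0,0,0,0,0,4.6],[0,0,0,0,0,0,4.6]]' | grep posi; python3 plan.py .5425 -.3233 .0243 -1.1
python3 - <<'E'
import cv2
from rig import eyes
cv2.imwrite("pics/w14.png",eyes.get_image("wrist")["color"])
E
```

```text
clock: 28.05
position: [0.5428, -0.3235, 0.0243]
ee_rot: [0.505, -0.494, 0.505, 0.495]
contact_force: [-0.0, 0.7, 0.3]
width: 0.0461
position: [0.5437, -0.3251, 0.0262]
shift cm [0.19 0.13 0.18] rot deg [-0.1 -0.1  0.1] sg 1 pos [ 0.5437 -0.3251  0.0262] q1,q6 [-0.65 -2.2 ] w 0.0461 F [-0.7  0.3  0.2] t 28.3
tool axes in world [[0.002, -1.0, 0.022], [-0.002, 0.022, 1.0], [-1.0, -0.002, -0.002]]
```

View pics/w14.png

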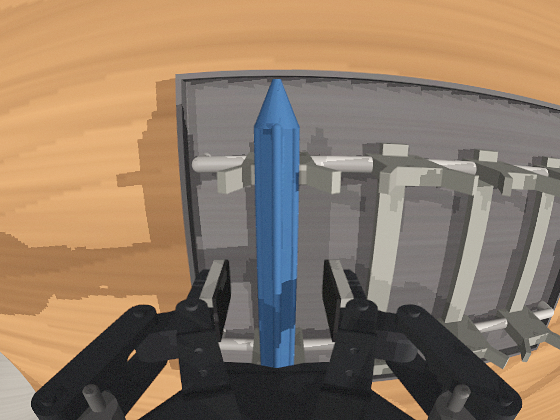

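Yellow's point is at v=79, where green's was 86, so the peg lies about 3–4 mm closer to the robot than my grip point. I'll shift the grip to its middle and close.

```bash
python3 -m crank '[[0.15,0.4,0.1,0,0,0,4.6],[0.15,0.4,0.1,0,0,0,3],[0.15,0.4,0.1,0,0,0,1],[0.15,0.4,0.1,0,0,0,1],[0.15,0.4,0.1,0,0,0,1]]' 30;python3 -m crank '[[0,0,0,0,0,0,1],[0,0,0,0,0,0,1]]'; python3 -m crank '[[-3,0,0,0,0,0,1],[-6,0,0,0,0,0,1],[-9,0,0,0,0,0,1],[-12.5,0,0,0,0,0,1],[-12.5,0,0,0,0,0,1]]'; python3 plan.py .5541 .1316 .15 10.3
python3 - <<'E'
import cv2
from rig import eyes
cv2.imwrite("pics/w15.png",eyes.get_image("wrist")["color"])
E
```

```text
clock: 28.98
position: [0.5388, -0.3236, 0.0234]
ee_rot: [0.505, -0.494, 0.505, 0.495]
contact_force: [-1.1, 0.7, 2.2]
width: 0.0158
clock: 29.22
position: [0.5388, -0.3236, 0.0234]
ee_rot: [0.505, -0.494, 0.505, 0.495]
contact_force: [-2.2, -0.2, 2.6]
width: 0.0163
clock: 29.85
position: [0.5409, -0.3248, 0.1513]
ee_rot: [0.506, -0.497, 0.505, 0.492]
contact_force: [0.0, 0.2, -1.1]
width: 0.0158
shift cm [-0.05 -0.33 45.65] rot deg [-11.5  -0.3   0.3] sg 1 pos [ 0.5409 -0.3248  0.1513] q1,q6 [-0.65 -2.2 ] w 0.0158 F [ 0.   0.2 -1.1] t 29.85
tool axes in world [[0.006, -1.0, 0.022], [-0.004, 0.022, 1.0], [-1.0, -0.006, -0.004]]
```

View pics/w15.png

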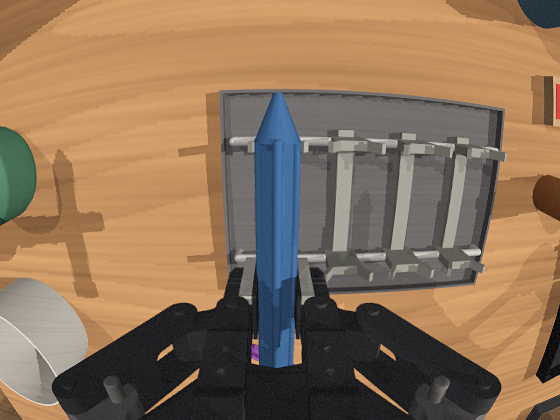

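```bash
python3 -m crank '[[0,0,6,-2,0,0,1],[0,0,12,-5,0,0,1],[0,-0.1,18,-8,0,0,1],[0,-0.2,24,-11.4,0,0,1],[0,-0.3,30,-11.4,0,0,1]]'; python3 plan.py .5541 .1316 .15 10.3
```

```text
clock: 30.52
position: [0.5473, -0.0216, 0.1465]
ee_rot: [0.453, -0.541, 0.454, 0.543]
contact_force: [-0.6, -0.4, -0.4]
width: 0.0159
shift cm [-0.34 -3.36 14.96] rot deg [-0.2  0.1 -0.1] sg 1 pos [ 0.5473 -0.0216  0.1465] q1,q6 [-0.17 -1.91] w 0.0159 F [-0.6 -0.4 -0.4] t 30.525
tool axes in world [[-0.003, -0.984, -0.176], [0.001, -0.176, 0.984], [-1.0, 0.002, 0.001]]
```

```bash
python3 -m crank '[[0,-1.1,5,0,0,0,1],[0,-2.2,10,0,0,0,1],[-0.3,-3.3,15.2,0,0,0,1],[-0.3,-3.3,15.2,0,0,0,1],[-0.3,-3.3,15.2,0,0,0,1]]';python3 -m crank '[[0,0,0,0,0,0,1]]' |grep posi; python3 plan.py .5541 .1316 .05 10.3
```

```text
clock: 31.15
position: [0.5533, 0.1315, 0.1499]
ee_rot: [0.453, -0.542, 0.454, 0.543]
contact_force: [-0.3, 0.2, -0.3]
width: 0.0164
position: [0.5537, 0.1305, 0.1505]
shift cm [10.05 -0.07  0.1 ] rot deg [-0.2 -0.  -0.1] sg 1 pos [0.5537 0.1305 0.1505] q1,q6 [ 0.11 -1.64] w 0.0159 F [ 0.2 -0.2 -0.7] t 31.275
tool axes in world [[-0.001, -0.985, -0.175], [-0.0, -0.175, 0.985], [-1.0, 0.001, -0.0]]
```

```bash
python3 -m crank '[[3,0,0.05,-0.2,0,0,1],[6,0,0.05,-0.2,0,0,1],[9,0,0.05,-0.2,0,0,1],[10,0,0.05,-0.2,0,0,1],[10,0,0.05,-0.2,0,0,1]]'; python3 -m crank '[[0,0,0,0,0,0,1],[0,0,0,0,0,0,1],[0,0,0,0,0,0,1]]' | grep posi; python3 plan.py .5541 .1316 .0240 10.3
python3 - <<'E'
import cv2
from rig import eyes
cv2.imwrite("pics/w16.png",eyes.get_image("wrist")["color"])
E
```

```text
clock: 31.9
position: [0.5539, 0.1314, 0.051]
ee_rot: [0.453, -0.543, 0.453, 0.543]
contact_force: [0.6, -0.0, 0.8]
width: 0.0161
position: [0.5545, 0.1324, 0.0521]
shift cm [ 2.81  0.05 -0.07] rot deg [ 0.1 -0.   0.1] sg 1 pos [0.5545 0.1324 0.0521] q1,q6 [ 0.11 -1.64] w 0.0163 F [-0.9  0.6  0.1] t 32.275
tool axes in world [[0.002, -0.984, -0.18], [0.0, -0.18, 0.984], [-1.0, -0.002, -0.0]]
```

View pics/w16.png

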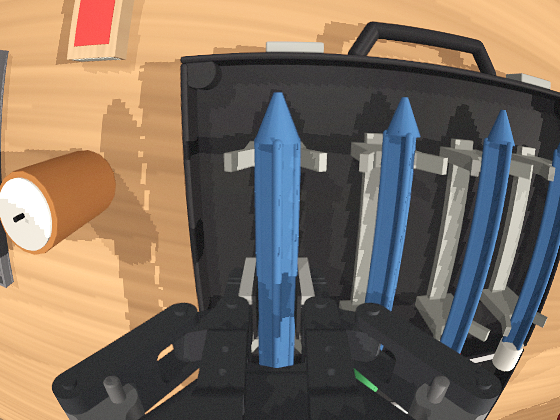

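Nearly centred, and the candle is still clear on the left. Lowering and releasing.

```bash
python3 -m crank '[[0.6,0.1,-0.08,0,0,0,1],[1.3,0.1,-0.08,0,0,0,1],[2,0.1,-0.08,0,0,0,1],[2.6,0.1,-0.08,0,0,0,1],[2.6,0.1,-0.08,0,0,0,1]]'; python3 -m crank '[[0,0,0,0,0,0,1],[0,0,0,0,0,0,1]]'; python3 plan.py .5541 .1316 .0240 10.3
```

```text
clock: 32.95
position: [0.5527, 0.1312, 0.0246]
ee_rot: [0.452, -0.543, 0.453, 0.543]
contact_force: [0.3, -1.1, -0.5]
width: 0.0162
clock: 33.2
position: [0.5534, 0.1313, 0.0256]
ee_rot: [-0.453, 0.543, -0.453, -0.543]
contact_force: [-0.0, 0.5, 0.0]
width: 0.0157
shift cm [ 0.16 -0.07  0.01] rot deg [0.1 0.  0. ] sg 1 pos [0.5534 0.1313 0.0256] q1,q6 [ 0.11 -1.64] w 0.0157 F [-0.   0.5  0. ] t 33.2
tool axes in world [[0.001, -0.984, -0.18], [0.0, -0.18, 0.984], [-1.0, -0.001, 0.0]]
```

```bash
python3 -m crank '[[0.15,0,0,0,0,0,1],[0.15,0,0,0,0,0,1],[0.15,0,0,0,0,0,2.2],[0.15,0,0,0,0,0,3.5],[0.15,0,0,0,0,0,4.2]]'; python3 -m crank '[[0,0,0,0,0,0,4.2],[-4,0,0,0,0,0,4.2],[-9,0,0,0,0,0,4.2],[-14,0,0,0,0,0,4.2],[-18,0,0,0,0,0,4.2]]';python3 -m crank '[[0,0,-5,0,0,0,4.2],[0,0,-10,0,0,0,4.2],[0,0,-16,0,0,0,4.2],[0,4,-22,0,0,0,4.2],[0,8,-28,0,0,0,4.2]]'; python3 -m crank '[[0,0,0,0,0,0,4.2],[0,0,0,0,0,0,4.2]]'
python3 - <<'E'
import cv2,numpy as np
from rig import eyes
from h import *
im=eyes.get_image("scene"); cv2.imwrite("pics/s17.png",cv2.resize(im["color"][190:350,280:490],None,fx=3.7,fy=3.7,interpolation=2))
t=eyes.get_image("top"); cv2.imwrite("pics/t17.png",t["color"])
for im in(im,t):
    z=im["z_map"].astype(float); v,u=np.mgrid[0:420,0:560]
    P=np.array(im["eye"])+ray(im,u.ravel(),v.ravel())*z.reshape(-1,1)
    P=P[z.ravel()>0]; a=np.radians(10.3); d=P[:,:2]-[.6463,.2398]
    lx=d[:,0]*np.cos(a)+d[:,1]*np.sin(a)+.11; ly=-d[:,0]*np.sin(a)+d[:,1]*np.cos(a)
    for y in(.09,.03,-.03,-.09):
        out=[]
        for lo,hi in((-.05,-.03),(-.03,0),(0,.03),(.03,.05),(.072,.092)):
            s=(lx>lo)&(lx<hi)&(abs(ly-y)<.012)&(P[:,2]>.035)
            q=P[s][:,2]; out.append((round(np.percentile(q,85)*1000,1),round((np.median(ly[s])-y)*1000,1)) if len(q) else None)
        s=(abs(ly-y)<.008)&(P[:,2]>.035)&(abs(lx)<.12); print(y,out,(lx[s].min()*1000).round(1),(lx[s].max()*1000).round(1))
E
```

```text
clock: 33.83
position: [0.5532, 0.1313, 0.0238]
ee_rot: [-0.453, 0.543, -0.453, -0.543]
contact_force: [0.7, 0.1, -0.4]
width: 0.0419
clock: 34.45
position: [0.5535, 0.1313, 0.2061]
ee_rot: [-0.453, 0.544, -0.452, -0.543]
contact_force: [-0.3, -0.5, -1.1]
width: 0.0425
clock: 35.08
position: [0.5318, -0.1427, 0.2035]
ee_rot: [0.453, -0.543, 0.453, 0.543]
contact_force: [0.2, -1.4, 0.2]
width: 0.0422
clock: 35.33
position: [0.5325, -0.1407, 0.2038]
ee_rot: [0.454, -0.543, 0.453, 0.543]
contact_force: [0.7, -0.4, -0.1]
width: 0.0417
0.09 [(np.float64(55.8), np.float64(-0.5)), (np.float64(55.2), np.float64(-0.6)), (np.float64(55.6), np.float64(-0.8)), (np.float64(55.4), np.float64(-1.2)), (np.float64(57.1), np.float64(-0.8))] -85.0 97.7
0.03 [(np.float64(55.6), np.float64(-0.5)), (np.float64(55.9), np.float64(-0.6)), (np.float64(55.6), np.float64(-0.6)), (np.float64(55.5), np.float64(-0.2)), (np.float64(57.1), np.float64(-1.2))] -86.8 96.0
-0.03 [(np.float64(55.4), np.float64(0.7)), (np.float64(55.3), np.float64(1.2)), (np.float64(55.1), np.float64(0.9)), (np.float64(55.5), np.float64(0
[... 387 characters left out ...]
4(53.6), np.float64(-1.1)), (np.float64(59.2), np.float64(-0.8))] -83.5 97.9
0.03 [(np.float64(53.4), np.float64(-1.2)), (np.float64(53.2), np.float64(-1.7)), (np.float64(53.5), np.float64(-1.5)), (np.float64(53.6), np.float64(-2.4)), (np.float64(58.7), np.float64(-1.3))] -84.0 95.9
-0.03 [(np.float64(53.0), np.float64(-1.2)), (np.float64(56.5), np.float64(-1.6)), (np.float64(58.1), np.float64(-1.8)), (np.float64(53.8), np.float64(-1.5)), (np.float64(57.9), np.float64(-1.4))] -84.3 110.9
-0.09 [(np.float64(55.2), np.float64(-0.2)), (np.float64(52.9), np.float64(-1.4)), (np.float64(54.3), np.float64(-1.3)), (np.float64(53.4), np.float64(-1.0)), (np.float64(59.2), np.float64(-2.0))] -84.0 96.5
```

View pics/s17.png

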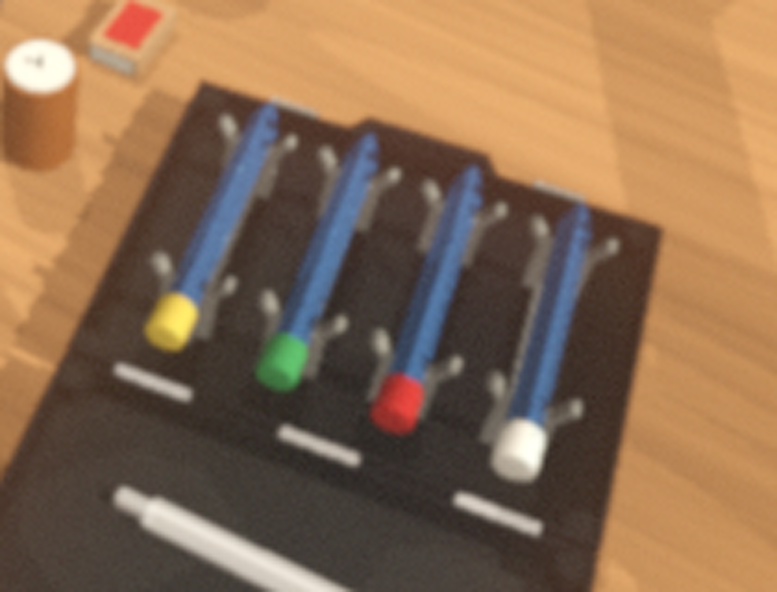

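View pics/t17.png

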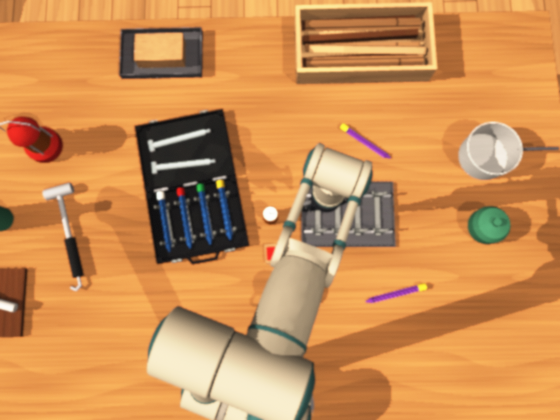

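All four pegs lie level and equally deep, and the candle is at (270,214), as it was at the start. Handing in.

```bash
python3 -c "
from rig import manip
print(manip.sign_off())"
```

```text
the job is handed in; nothing more can be done
None
```

I moved all four blue pegs from the rack into the case and handed the job in at about 35 s of the 128 s allowed. From left to right they lie white, red, green, yellow, the same order as in the rack.

**Last checks:**
- **Position:** each peg lies in both notches of its own cradle with its cap towards the hinge. All sit within about 2 mm of the cradle's centre line.
- **Seating:** the scene camera's depth shows all four pegs equally deep. Shank tops read about 55–56 mm, roughly as they read in the rack before the move; the description's figures put a seated top at 57.6 mm. The top camera's depth was noisier, 53–58 mm, so it neither confirms nor contradicts this.
- **Candle and arm:** the candle is at the same top-view pixel as at the start, (270,214). The gripper is open and clear of everything.

The measured tool position drifted 1–2 mm after each fast move. I corrected for that before each grasp and placing, and no check failed.

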